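# Rake the ballast blocks level in the counterweight tray

## Task

Take the hand rake from its holder and, with the rake alone, rake the brass ballast blocks heaped at one end of the black tray into an even single layer: two blocks in each third of the tray, none lying on another. As you draw blocks through the middle into the empty end third, keep the tines riding on the tray's sloping base plate without pressing hard (never more than 15 N), keep the fingers off the blocks and leave everything else where it is. Then stand the rake back in its holder and let go.

Things in the scene. Friction and masses are not known exactly. Their poses are not given: they have to be found in the camera images.
- tray: fixed black tray, inside 90 (x) by 260 (y), walls 8 thick, rim 44 above the table; origin on the table under its centre. Heap in its +y third; rim marks at y = +43, -43. The bed is a rigid white plate on a stiff hinge: its top is 14 above the table at y = +82 and slopes towards -y, up or down by up to 0.04 rad, unmeasured: feel it with the rake.
- rake: loose hand rake, 160 g, upright in the holder; origin at the middle of the tine tips (unloaded), z up. Five tines 5 thick, 40 long, in a row along x, 66 wide; cross bar 66 (x) by 28 (y), 40 to 48 above the tips; red grip 20 (x) by 22 (y), 58 to 132 above the tips: pinch it across y, 100 above the tips. The head is sprung along z: 5 N per mm pressed, 8 travel. Rakes along its y, either way
- holder: fixed grey rake holder, 94 (x) by 40 (y) by 44 high, origin on the table under its centre, right or left of the tray; a slot along x, 78 by 14, open above, takes the tines; the cross bar rests on the rim, tine tips 4 above the table, rake axes along the holder's
- lens_post: black lens post on a foot of 50 x 70, 125 high, fixed, on the side of the tray where the holder is not; leave alone
- block0: polished, slippery brass ballast block, rounded cube of 26, about 130 g, origin at its centre; at the start the six are heaped: in the row next to the +y wall
- block1: polished, slippery brass ballast block, rounded cube of 26, about 130 g, origin at its centre; at the start the six are heaped: in the row next to the +y wall
- block2: polished, slippery brass ballast block, rounded cube of 26, about 130 g, origin at its centre; at the start the six are heaped: in the row in front of it (towards -y), with about 12 of free gap between the two rows
- block3: polished, slippery brass ballast block, rounded cube of 26, about 130 g, origin at its centre; at the start the six are heaped: in the row in front of it (towards -y), with about 12 of free gap between the two rows
- block4: polished, slippery brass ballast block, rounded cube of 26, about 130 g, origin at its centre; at the start the six are heaped: on top of the front row (upper layer)
- block5: polished, slippery brass ballast block, rounded cube of 26, about 130 g, origin at its centre; at the start the six are heaped: on top of the front row (upper layer)
- screwdriver: red-handled screwdriver, 170 long, lying loose at the side; leave alone
- pliers: pliers with red grips, about 130 long, lying loose at the side; leave alone
- spare_block: black 26 x 26 x 26 spare block lying loose beyond the tray (origin at its centre); not part of the job, leave alone
- clamp_fork: black clamping fork, about 80 x 36 x 18, loose beyond the tray; leave alone
- screw_cup: blue open cup, 60 across, 35 high, loose beyond the tray; leave alone
- prism_mount: glass cube of 30 on a black round foot 56 across, 44 high in all, loose beyond the tray; leave alone
Mind the look-alikes: they are no part of the job. What is shaped like the block1 but blue is not meant. Of the things that look like the rake, take the one that is farthest to the robot's right at the start.

How it is judged:
By the outcome, as a careful person would: the job done as asked, in the order asked, and still so for the second after the job is handed in, with the robot touching nothing.
It also fails if it takes over 69 s, if anything falls off the work surface, if the arm or the gripper's body presses on something with over 40 N, if the wrist force passes 120 N, or if a joint passes its speed limit or range.

## Robot

A 7-joint arm with a two-finger parallel gripper is mounted at the origin on the work surface. World frame = base frame: x ahead of the robot, y to its left, z up, the work surface at z = 0. Lengths are in m, angles in rad, forces in N, time in s.
With the tool pointing down it reaches from about 0.425 to 0.95 m from the base axis. Payload 16.7 kg.
Tool frame: the origin (TCP) lies at the centre of the arm's flange, where the gripper is bolted on; the fingertips stand 199 mm ahead of it and the grasp point (between the pads) lies 180 mm ahead of it; z points along the fingers, x is the direction in which the jaws open and shut, and the axes are right-handed (so a half turn about z gives the same grasp; the last joint's range is limited). The gripper opens to 94 mm and grips with 3 to 60 N. Pads are 16 mm wide; open, the fingers measure 119 mm over their backs; the gripper's body (75 mm by 177 mm) begins 78 mm behind the grasp point.
Start: joints at [-1.433, 0.426, 0.074, 1.606, -0.034, 1.111, -0.067], TCP at [0.192, 0.647, 0.405] pointing down, gripper open.
Joint ranges: [-2.85, 2.85], [-0.5, 2.14], [-1.23, 1.37], [0.21, 2.46], [-1.02, 4.16], [0.16, 2.05], [-2.73, 2.73]. Speed limits (rad/s): [1.89, 1.89, 2.39, 2.39, 3.01, 3.01, 3.01].

## Interface

Orientations are given as a unit quaternion [w, x, y, z].
In Python, from workcell import env gives the robot as it stands.
- The arm moves only by the tool move_arm, never from a script. Its argument "steps" is a list that holds one entry, the list of rows, each a list of 7 numbers: the finger opening in mm, from 0 to 94, then the shift along the tool's x, y, z in mm, then the turn, a rotation vector about the tool's x, y, z in degrees. A call has 1 to 12 rows; each row shifts and turns the commanded pose from where the row before left it, along the tool's axes as they then stand; what a row does not reach is not made up. A row lasts 1/8 s, in which the tool goes at most 62.5 mm and 10.7 degrees, less where a joint would pass 70% of its speed; a pose out of reach is approached as far as the arm can. A call is refused whole if a number of a shift passes 62.5 or a number of a turn 10.7, either way. A call with a gripper value outside its range is refused whole. The fingers move at their own pace and stop on an object; "force" is the grip in N (left out, the last holds). Time passes only in rows, so rows that do not move let the fingers close. It gives the time, the measured TCP pose, the force and the opening at its end, in the units of the state.
- env.read_state(): the state, without advancing time (a new reading comes with each control period).
- env.grab_frame(name): name is "side" or "top"; returns the picture (480x640x3 uint8, red, green, blue); there is no depth.
- env.camera_params(name): a dict with "vfov" (degrees; the focal length in pixels is half the picture's height over the tangent of half this angle, whatever the lens; pixels are square), "cx", "cy" (the principal point, pixels), "extrinsics" (4x4, takes a point from camera to world coordinates). Camera axes: x right, y down, z forward; pixel columns grow to the right and rows downward; lengths in m; the calibration is good to about 2 mm. A picture is of the moment at which its call begins. camera_params takes no time and is no camera call.
- env.close_job(): hands the job in, once; it reports no verdict.
The state is a dict: "clock": time; "qpos": joint angles; "qd": joint speeds; "joint_efforts": joint torques, N m; "tool_pos": TCP position; "tool_rot": TCP orientation; "wrist_force": force on the tool from outside, world axes, zero at the start; "wrist_torque": the same for the moment, N m; "finger_gap": finger opening in m.
Only numpy, scipy, OpenCV 4.12 (cv2) and the standard library are available. Lean on these libraries where they do the work, as an engineer would, in place of code of your own. Each camera call takes 0.05 s, during which the arm holds its last target.

## Working session

There is one attempt and no reset: what is moved stays moved. The work goes in short steps, Python scripts to look and compute and a tool call to move; the robot and the scene stay as the last step left them, time stands still between calls to the robot, and variables do not carry over. Pictures are saved under pics/ and viewed, and the job is handed in when it is done.

Besides the shell and the picture viewer there is one more tool, called as name(argument=value, ...) on one line, values as JSON. move_arm: Moves the arm, as the interface text tells. Its arguments: {"type":"object","properties":{"steps":{"type":"array","items":{"type":"array","items":{"type":"array","items":{"type":"number"}}}},"force":{"type":"number"}},"required":["steps"]}

```bash
mkdir -p pics; ls
python3 - <<'E'
from workcell import env
import cv2
print(env.read_state())
for n in ("side","top"):
    p=env.camera_params(n);print(n,p)
    im=env.grab_frame(n);cv2.imwrite(f"pics/{n}0.png",im[:,:,::-1])
E
```

```text
pics
{'clock': 0.0, 'qpos': array([-1.43253682,  0.42673209,  0.07383747,  1.60658681, -0.03410695,
        1.11079695, -0.06708258]), 'qd': array([-0.00061071, -0.00030552,  0.00024117,  0.00062263, -0.00201735,
       -0.00131028,  0.00061642]), 'joint_efforts': array([ 1.18592689e-04, -9.35836029e+01,  3.66654284e+00, -4.54159713e+01,
       -4.89398232e-02,  2.03714124e-02,  9.97066195e-05]), 'tool_pos': array([0.19152067, 0.64707442, 0.40398391]), 'tool_rot': array([ 4.10179131e-04,  8.01189230e-01,  5.98410744e-01, -4.80958467e-04]), 'wrist_force': array([-0.01773432,  0.29840049, -0.55493842]), 'wrist_torque': array([-0.01922454, -0.01051366, -0.02725376]), 'finger_gap': 0.09394491493608302}
side {'vfov': 57.484862643089606, 'cx': 312.47836072022386, 'cy': 244.56177569117636, 'extrinsics': array([[-0.92654247, -0.25901448,  0.27281963,  0.31653333],
       [-0.37568814,  0.59963741, -0.70660696,  0.69950673],
       [ 0.01942858, -0.75719645, -0.6528982 ,  0.71013942],
       [ 0.        ,  0.        ,  0.        ,  1.        ]])}
top {'vfov': 51.5169063627374, 'cx': 320.9606463225124, 'cy': 240.08028549630427, 'extrinsics': array([[-0.02800633, -0.99590921,  0.08590982,  0.50044496],
       [-0.99947825,  0.02928243,  0.01362968,  0.00940334],
       [-0.01608957, -0.08548328, -0.99620968,  1.02729168],
       [ 0.        ,  0.        ,  0.        ,  1.        ]])}
```

View pics/side0.png

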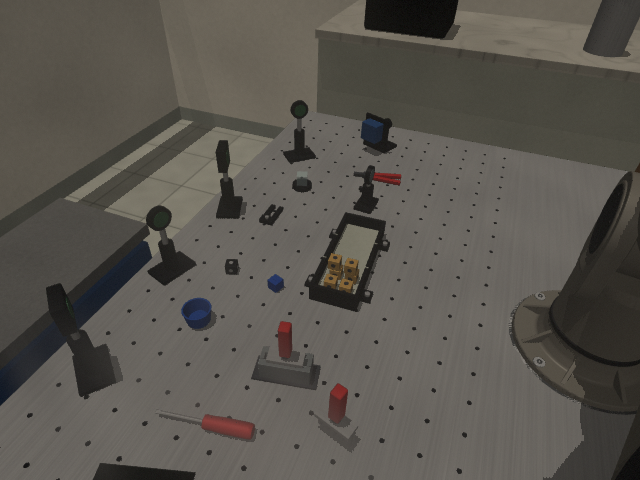

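View pics/top0.png

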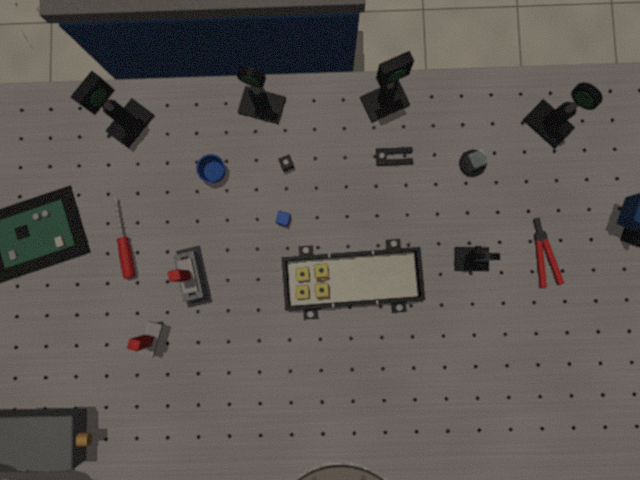

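Candidates for the rake: A at top (180,275), side (286,340), standing in the grey holder. B at top (140,342), side (338,403), free-standing decoy. Robot's right is image right in the top view, so I choose A. Blue cube at top (284,218) is a decoy block. Next, a close crop.

Run:
```python
import cv2
t=cv2.imread("pics/top0.png");s=cv2.imread("pics/side0.png")
cv2.imwrite("pics/c1.png",cv2.resize(t[235:315,155:225],None,fx=8,fy=7.5,interpolation=cv2.INTER_CUBIC)[:600,:])
cv2.imwrite("pics/c2.png",cv2.resize(t[235:325,270:435],None,fx=4.8,fy=4.8,interpolation=cv2.INTER_CUBIC))
cv2.imwrite("pics/c3.png",cv2.resize(s[310:395,240:330],None,fx=7,fy=7,interpolation=cv2.INTER_CUBIC))
cv2.imwrite("pics/c4.png",cv2.resize(s[205:315,300:400],None,fx=5,fy=5,interpolation=cv2.INTER_CUBIC))
```

```text
(no output)
```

View pics/c1.png

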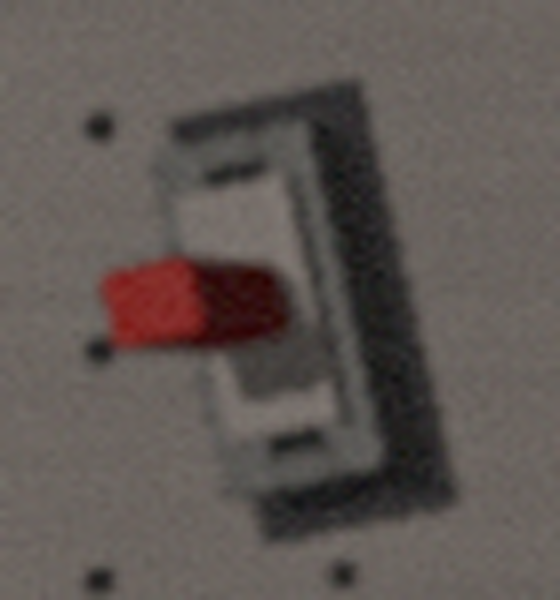

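View pics/c2.png

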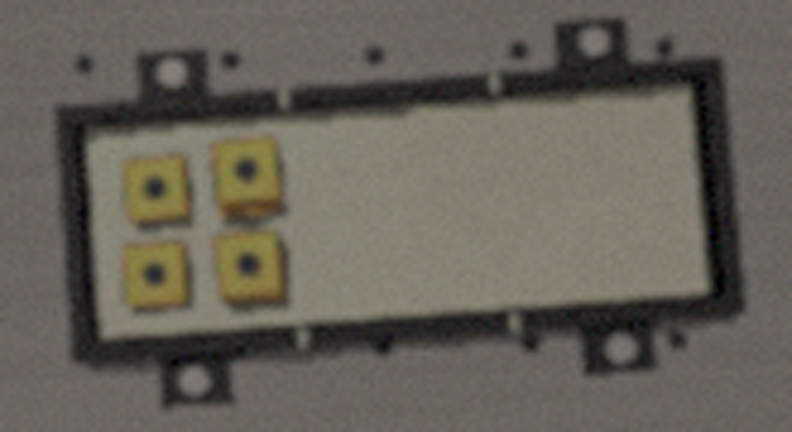

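View pics/c3.png

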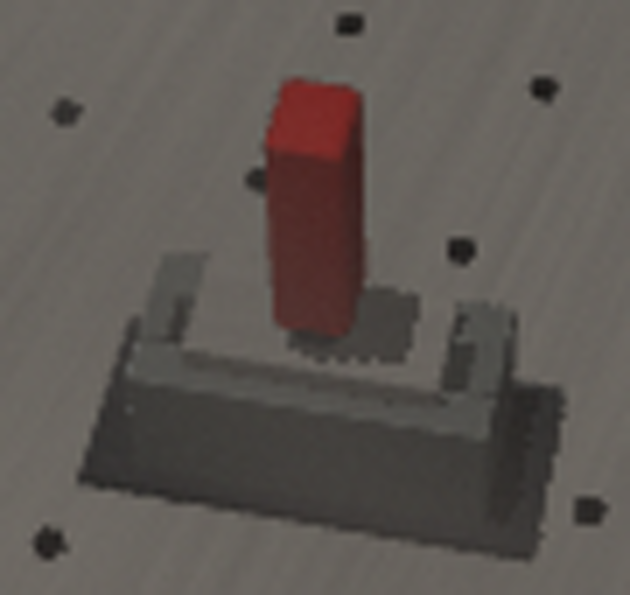

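View pics/c4.png

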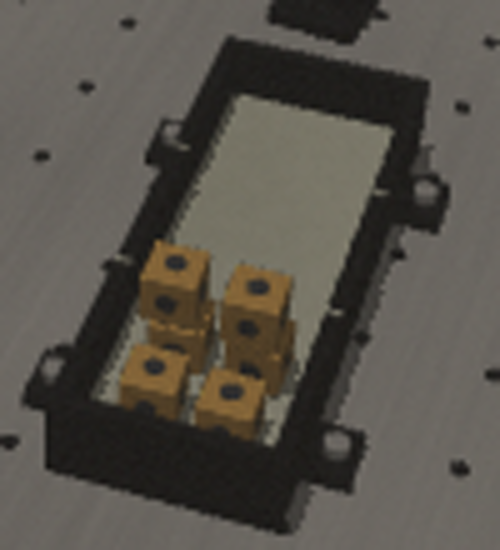

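The crop confirms A: it stands in the slotted grey holder, grip top at about top (173,273). Blocks: two stacks in the front row, two singles at the wall. Now I'll fit poses.

```bash
cat > h.py <<'E'
import numpy as np
from scipy.optimize import least_squares
from workcell import env
P={n:env.camera_params(n) for n in("side","top")}
def ray(n,uv,z):
    p=P[n];f=240/np.tan(np.radians(p['vfov']/2));E=p['extrinsics']
    d=E[:3,:3]@np.array([(uv[0]-p['cx'])/f,(uv[1]-p['cy'])/f,1]);o=E[:3,3]
    return o+d*(z-o[2])/d[2]
def proj(n,X):
    p=P[n];f=240/np.tan(np.radians(p['vfov']/2));E=p['extrinsics']
    c=E[:3,:3].T@(np.asarray(X)-E[:3,3]);return np.array([p['cx']+f*c[0]/c[2],p['cy']+f*c[1]/c[2]])
def crop(u,v,sx,sy,ox,oy): return np.array([(u+.5)/sx-.5+ox,(v+.5)/sy-.5+oy])
def fit(obs,x0):
    # obs: list of (cam,px,local xyz)
    def r(x):
        c,s=np.cos(x[2]),np.sin(x[2])
        return np.concatenate([proj(n,[x[0]+c*l[0]-s*l[1],x[1]+s*l[0]+c*l[1],l[2]])-p for n,p,l in obs])
    s=least_squares(r,x0,loss='soft_l1');return s.x,r(s.x).reshape(-1,2)
E
python3 - <<'E'
from h import *
np.set_printoptions(precision=4,suppress=True)
ct=lambda u,v:crop(u,v,4.8,4.8,270,235)
cs=lambda u,v:crop(u,v,5,5,300,205)
# tray: image up=+x, left=+y
T=[("top",ct(58,108),(.053,.138,.044)),("top",ct(720,60),(.053,-.138,.044)),("top",ct(742,312),(-.053,-.138,.044)),("top",ct(80,360),(-.053,.138,.044))]
S=[("side",cs(228,38),(.053,-.138,.044)),("side",cs(428,82),(-.053,-.138,.044)),("side",cs(46,408),(.053,.138,.044)),("side",cs(285,452),(-.053,.138,.044))]
for o in(T,S,T+S): print('tray',*fit(o,[.5,0,0]))
c1=lambda u,v:crop(u,v,8,7.5,155,235)
c3=lambda u,v:crop(u,v,7,7,240,310)
H=[("top",c1(158,165),(.047,.02,.044)),("top",c1(305,120),(.047,-.02,.044)),("top",c1(383,463),(-.047,-.02,.044)),("top",c1(228,493),(-.047,.02,.044))]
HS=[("side",c3(80,482),(.047,.02,0)),("side",c3(532,557),(-.047,.02,0)),("side",c3(130,372),(.047,.02,.044)),("side",c3(495,437),(-.047,.02,.044)),("side",c3(170,255),(.047,-.02,.044)),("side",c3(513,305),(-.047,-.02,.044))]
for o in(H,HS,H+HS): print('holder',*fit(o,[.5,.25,0]))
G=[("top",c1(103,283),(.01,.011,.136)),("top",c1(190,262),(.01,-.011,.136)),("top",c1(210,340),(-.01,-.011,.136)),("top",c1(116,346),(-.01,.011,.136))]
GS=[("side",c3(287,80),(.01,-.011,.136)),("side",c3(360,88),(-.01,-.011,.136)),("side",c3(343,158),(-.01,.011,.136)),("side",c3(267,148),(.01,.011,.136))]
for o in(G,GS,G+GS): print('grip',*fit(o,[.5,.25,0]))
E
```

```text
tray [ 0.5081 -0.0376  0.0453] [[-0.5395 -0.5245]
 [ 0.7204 -0.8582]
 [ 1.0354  0.5007]
 [-1.5441  0.7832]]
tray [ 0.5075 -0.0376  0.0484] [[-0.4463 -0.3224]
 [ 0.2918 -0.1425]
 [-0.4067 -1.2005]
 [ 0.5285  3.0294]]
tray [ 0.5078 -0.0377  0.0469] [[-0.5202 -0.2876]
 [ 0.7251 -0.8437]
 [ 1.1269  0.509 ]
 [-1.4382  1.0182]
 [-0.4407 -0.373 ]
 [ 0.2772 -0.1574]
 [-0.5884 -1.3273]
 [ 0.3059  2.9522]]
holder [0.5222 0.288  0.2023] [[-0.901  -1.6067]
 [ 0.3224 -0.2099]
 [ 0.3841  0.348 ]
 [-0.001   0.997 ]]
holder [0.5205 0.2868 0.2189] [[ 8.2812 -0.3365]
 [-5.704  -2.8778]
 [-0.3556  1.4705]
 [-0.0257  0.4723]
 [-0.4169 -0.2758]
 [ 1.1464  0.308 ]]
holder [0.5211 0.2874 0.2124] [[-0.7983 -0.9389]
 [ 0.3847  0.2603]
 [ 0.9154  0.7135]
 [ 0.5716  1.5632]
 [ 7.8169 -0.3498]
 [-6.2333 -2.594 ]
 [-0.8373  1.4568]
 [-0.5747  0.7586]
 [-0.7435 -0.2676]
 [ 0.7612  0.5945]]
grip [0.5207 0.2875 0.1818] [[-0.5313 -0.6793]
 [ 0.5672 -0.4358]
 [ 0.1108  0.0779]
 [-0.136   1.84  ]]
grip [0.5212 0.288  0.2287] [[-0.6289 -0.5573]
 [ 0.7099 -0.0831]
 [ 0.5502  0.4012]
 [-0.6242  0.1443]]
grip [0.5209 0.2877 0.2039] [[-0.7656 -0.6472]
 [ 0.2804 -0.6681]
 [ 0.064  -0.2095]
 [-0.13    1.8179]
 [-0.2351 -0.7096]
 [ 1.0402 -0.0059]
 [ 0.5593  0.4323]
 [-0.5465 -0.0645]]
```

```bash
cat >> h.py <<'E'
from scipy.spatial.transform import Rotation as Rn
TR=np.array([.5078,-.0377]);TY=.0468
HO=np.array([.5211,.2876]);HY=.209
def st():
    s=env.read_state();q=s['tool_rot'];R=Rn.from_quat([q[1],q[2],q[3],q[0]]);return s,R
def world(frame,l):
    o,y=frame;c,sn=np.cos(y),np.sin(y);return np.array([o[0]+c*l[0]-sn*l[1],o[1]+sn*l[0]+c*l[1],l[2]])
def local(frame,p):
    o,y=frame;c,sn=np.cos(y),np.sin(y);d=np.array(p[:2])-o;return np.array([c*d[0]+sn*d[1],-sn*d[0]+c*d[1],p[2]])
def plan(target,yaw,n):
    s,R=st();Rt=Rn.from_matrix(np.array([[-np.sin(yaw),np.cos(yaw),0],[np.cos(yaw),np.sin(yaw),0],[0,0,-1.]]))
    rv=(R.inv()*Rt).as_rotvec();p=s['tool_pos'];step=(np.array(target)-p)/n
    print('total shift in tool',R.inv().apply(np.array(target)-p)*1e3,'turn deg',np.degrees(rv))
    for k in range(n):
        Rk=R*Rn.from_rotvec(rv*k/n)
        print(np.round(Rk.inv().apply(step)*1e3,1),np.round(np.degrees(rv/n),2))
def show(frame=None):
    s,R=st();print('t',round(s['clock'],2),'p',np.round(s['tool_pos']*1e3,1),'F',np.round(s['wrist_force'],2),'M',np.round(s['wrist_torque'],2),'gap',round(s['finger_gap']*1e3,1),'yaw',np.round(R.as_matrix()[:,0],4),R.as_matrix()[:,2].round(4))
    for n,f in(('tray',(TR,TY)),('hold',(HO,HY))): print(n,(local(f,s['tool_pos'])*1e3).round(1))
E
python3 - <<'E'
from h import *
plan([.5211,.2876,.40],HY,10)
ct=lambda u,v:crop(u,v,4.8,4.8,270,235)
for u,v,z in[(155,187,.04),(155,273,.04),(247,170,.066),(248,264,.066)]:
    print('block',(local((TR,TY),ray('top',ct(u,v),z))*1e3).round(1))
print('post',ray('top',(472,258),0))
print('decoy',ray('top',(140,342),.13))
E
```

```text
total shift in tool [-251.15453954  418.02806332    4.37199924] turn deg [-9.89869508e-03  6.60493364e-02 -2.84640959e+01]
[-25.1  41.8   0.4] [-0.    0.01 -2.85]
[-27.2  40.5   0.4] [-0.    0.01 -2.85]
[-29.1  39.1   0.4] [-0.    0.01 -2.85]
[-31.   37.6   0.4] [-0.    0.01 -2.85]
[-32.9  36.    0.4] [-0.    0.01 -2.85]
[-34.6  34.3   0.4] [-0.    0.01 -2.85]
[-36.3  32.6   0.4] [-0.    0.01 -2.85]
[-37.9  30.7   0.4] [-0.    0.01 -2.85]
[-39.3  28.8   0.4] [-0.    0.01 -2.85]
[-40.7  26.8   0.4] [-0.    0.01 -2.85]
block [17.  99.6 40. ]
block [-18.3 102.1  40. ]
block [20.4 60.8 66. ]
block [-17.1  63.2  66. ]
post [ 0.54292552 -0.28606988  0.        ]
decoy [0.40431747 0.35061767 0.13      ]
```

move_arm(steps=[[[50, -25.1, 41.8, 0.4, 0, 0, -2.85], [50, -27.2, 40.5, 0.4, 0, 0, -2.85], [50, -29.1, 39.1, 0.4, 0, 0, -2.85], [50, -31, 37.6, 0.4, 0, 0, -2.85], [50, -32.9, 36, 0.4, 0, 0, -2.85], [50, -34.6, 34.3, 0.4, 0, 0, -2.85], [50, -36.3, 32.6, 0.4, 0, 0, -2.85], [50, -37.9, 30.7, 0.4, 0, 0, -2.85], [50, -39.3, 28.8, 0.4, 0, 0, -2.85], [50, -40.7, 26.8, 0.4, 0, 0, -2.85], [50, 0, 0, 0, 0, 0, 0], [50, 0, 0, 0, 0, 0, 0]]], force=20)

```text
clock: 1.6
tool_pos: [0.5207, 0.2882, 0.4004]
tool_rot: [-0.0, 0.629, 0.777, -0.0]
wrist_force: [0.5, 0.5, -0.1]
finger_gap: 0.0502
```

```bash
python3 -c "
from h import *
show();plan([.5211,.2876,.284],HY,1)"
```

```text
t 1.6 p [520.7 288.2 400.4] F [ 0.47  0.53 -0.13] M [ 0.02 -0.02  0.04] gap 50.2 yaw [-2.077e-01  9.782e-01  1.000e-04] [-7.e-04 -0.e+00 -1.e+00]
tray [ 28.1 325.  400.4]
hold [-3.000e-01  7.000e-01  4.004e+02]
total shift in tool [ -0.72842998   0.33907547 116.37993327] turn deg [-0.04085668 -0.005995    0.01073989]
[ -0.7   0.3 116.4] [-0.04 -0.01  0.01]
```

move_arm(steps=[[[50, -0.7, 0.3, 30, 0, 0, 0], [50, 0, 0, 40, 0, 0, 0], [50, 0, 0, 30, 0, 0, 0], [50, 0, 0, 16.4, 0, 0, 0], [50, 0, 0, 0, 0, 0, 0]]])

```text
clock: 2.22
tool_pos: [0.5209, 0.2879, 0.2837]
tool_rot: [-0.0, 0.629, 0.778, -0.001]
wrist_force: [0.2, -0.1, -0.3]
finger_gap: 0.05
```

Run:
```python
from h import *
import cv2
show()
s=env.grab_frame("side")[:,:,::-1];t=env.grab_frame("top")[:,:,::-1]
cv2.imwrite("pics/g1.png",cv2.hconcat([cv2.resize(s[250:400,220:350],(520,600),interpolation=3)]))
```

```text
t 2.23 p [520.9 287.9 283.7] F [ 0.18 -0.07 -0.26] M [ 0.02  0.02 -0.04] gap 50.0 yaw [-2.091e-01  9.779e-01 -5.000e-04] [-1.4e-03 -8.0e-04 -1.0e+00]
tray [ 28.3 324.6 283.7]
hold [-1.000e-01  3.000e-01  2.837e+02]
```

View pics/g1.png

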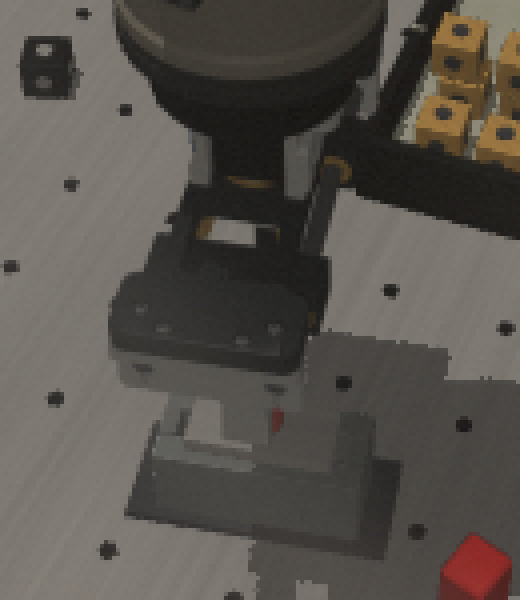

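The fingers straddle the red grip (visible at about (277,420) in the crop). Closing.

move_arm(steps=[[[10, 0, 0, 0, 0, 0, 0], [10, 0, 0, 0, 0, 0, 0], [10, 0, 0, 0, 0, 0, 0], [10, 0, 0, 0, 0, 0, 0], [10, 0, 0, 0, 0, 0, 0], [10, 0, 0, 0, 0, 0, 0]]], force=45)

```text
clock: 3.08
tool_pos: [0.5216, 0.2873, 0.2843]
tool_rot: [0.0, 0.629, 0.777, 0.0]
wrist_force: [0.9, 0.6, 1.4]
finger_gap: 0.0223
```

```bash
python3 -c "
from h import *
show()"
```

```text
t 3.08 p [521.6 287.3 284.3] F [0.85 0.63 1.35] M [ 0.17 -0.11  0.04] gap 22.3 yaw [-0.2081  0.9781  0.    ] [ 2.e-04  1.e-04 -1.e+00]
tray [ 29.  324.  284.3]
hold [  0.4  -0.4 284.3]
```

move_arm(steps=[[[10, 0, 0, -10, 0, 0, 0], [10, 0, 0, -30, 0, 0, 0], [10, 0, 0, -40, 0, 0, 0], [10, 0, 0, -20, 0, 0, 0], [10, 0, 0, 0, 0, 0, 0], [10, 0, 0, 0, 0, 0, 0]]])

```text
clock: 3.82
tool_pos: [0.5212, 0.2871, 0.3834]
tool_rot: [-0.0, 0.629, 0.777, -0.001]
wrist_force: [0.2, 0.8, -2.9]
finger_gap: 0.0219
```

Run:
```python
from h import *
import cv2
show()
s=env.grab_frame("side")[:,:,::-1]
cv2.imwrite("pics/g2.png",cv2.resize(s[250:400,220:350],(520,600),interpolation=3))
# first feel point: tray y=-95, tips 20 above expected
plan(world((TR,TY),[0,-.095,.345]),TY,8)
```

```text
t 3.83 p [521.2 287.1 383.4] F [ 0.18  0.78 -2.85] M [ 0.04 -0.03 -0.03] gap 21.9 yaw [-2.082e-01  9.781e-01 -5.000e-04] [-1.e-03 -7.e-04 -1.e+00]
tray [ 28.6 323.8 383.4]
hold [ -0.   -0.5 383.4]
total shift in tool [-408.60451029  -96.02317602   38.61293209] turn deg [-0.08793993  0.04892732  9.32930082]
[-51.1 -12.    4.8] [-0.01  0.01  1.17]
[-51.3 -11.    4.8] [-0.01  0.01  1.17]
[-51.5  -9.9   4.8] [-0.01  0.01  1.17]
[-51.7  -8.9   4.8] [-0.01  0.01  1.17]
[-51.9  -7.8   4.8] [-0.01  0.01  1.17]
[-52.   -6.8   4.8] [-0.01  0.01  1.17]
[-52.2  -5.7   4.8] [-0.01  0.01  1.17]
[-52.3  -4.6   4.8] [-0.01  0.01  1.17]
```

View pics/g2.png

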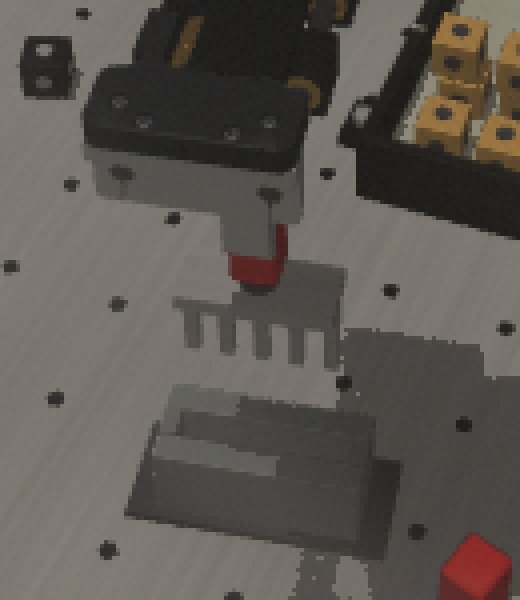

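The rake is held upright with its five tines clear of the holder. Next I move over the heap to the empty end to feel the slope.

move_arm(steps=[[[10, -51.1, -12, 0, 0, 0, 1.17], [10, -51.3, -11, 0, 0, 0, 1.17], [10, -51.5, -9.9, 0, 0, 0, 1.17], [10, -51.7, -8.9, 0, 0, 0, 1.17], [10, -51.9, -7.8, 0, 0, 0, 1.17], [10, -52, -6.8, 0, 0, 0, 1.17], [10, -52.2, -5.7, 8, 0, 0, 1.17], [10, -52.3, -4.6, 20, 0, 0, 1.17], [10, 0, 0, 30, 0, 0, 0], [10, 0, 0, 10, 0, 0, 0], [10, 0, 0, 0, 0, 0, 0], [10, 0, 0, 0, 0, 0, 0]]])

```text
clock: 5.38
tool_pos: [0.5128, -0.132, 0.317]
tool_rot: [0.0, 0.69, 0.724, 0.0]
wrist_force: [0.6, 0.2, -1.8]
finger_gap: 0.0217
```

Run:
```python
from h import *
show()
s,R=st();print(Rn.from_matrix(R.as_matrix()).as_matrix().round(4))
```

```text
t 5.38 p [ 512.8 -132.   317. ] F [ 0.63  0.25 -1.75] M [-0.03  0.   -0.02] gap 21.7 yaw [-0.0473  0.9989 -0.    ] [ 8.e-04 -0.e+00 -1.e+00]
tray [  0.6 -94.4 317. ]
hold [ -95.2 -408.7  317. ]
[[-4.730e-02  9.989e-01  8.000e-04]
 [ 9.989e-01  4.730e-02 -0.000e+00]
 [-0.000e+00  8.000e-04 -1.000e+00]]
```

move_arm(steps=[[[10, 0, 0, 8, 0, 0, 0], [10, 0, 0, 6, 0, 0, 0], [10, 0, 0, 0, 0, 0, 0]]])

```text
clock: 5.75
tool_pos: [0.5123, -0.1324, 0.3018]
tool_rot: [-0.0, 0.691, 0.723, -0.0]
wrist_force: [0.3, -0.0, -1.7]
finger_gap: 0.022
```

move_arm(steps=[[[10, 0, 0, 1.5, 0, 0, 0], [10, 0, 0, 0, 0, 0, 0]]])

```text
clock: 6.0
tool_pos: [0.5124, -0.1325, 0.3008]
tool_rot: [-0.0, 0.691, 0.723, -0.0]
wrist_force: [-0.7, -0.5, -2.1]
finger_gap: 0.0216
```

move_arm(steps=[[[10, 0, 0, 1.5, 0, 0, 0], [10, 0, 0, 0, 0, 0, 0]]])

```text
clock: 6.25
tool_pos: [0.5124, -0.1325, 0.2992]
tool_rot: [-0.0, 0.691, 0.723, -0.0]
wrist_force: [0.3, 0.0, -2.1]
finger_gap: 0.0218
```

move_arm(steps=[[[10, 0, 0, 1.5, 0, 0, 0], [10, 0, 0, 0, 0, 0, 0]]])

```text
clock: 6.5
tool_pos: [0.5124, -0.1325, 0.2977]
tool_rot: [-0.0, 0.691, 0.723, -0.0]
wrist_force: [-0.3, -0.0, -2.1]
finger_gap: 0.0217
```

move_arm(steps=[[[10, 0, 0, 1.5, 0, 0, 0], [10, 0, 0, 0, 0, 0, 0]]])

```text
clock: 6.75
tool_pos: [0.5125, -0.1325, 0.2963]
tool_rot: [0.0, 0.691, 0.723, 0.0]
wrist_force: [0.4, -0.8, 0.4]
finger_gap: 0.0216
```

move_arm(steps=[[[10, 0, 0, 1, 0, 0, 0], [10, 0, 0, 0, 0, 0, 0]]])

```text
clock: 7.0
tool_pos: [0.5125, -0.1325, 0.2955]
tool_rot: [0.0, 0.691, 0.723, 0.0]
wrist_force: [-1.2, 0.3, 4.6]
finger_gap: 0.0215
```

```bash
python3 -c "
from h import *
show()"
```

```text
t 7.0 p [ 512.5 -132.5  295.5] F [-1.22  0.28  4.57] M [ 0.08  0.37 -0.01] gap 21.5 yaw [-0.0461  0.9989 -0.    ] [ 2.e-04 -0.e+00 -1.e+00]
tray [ 2.000e-01 -9.490e+01  2.955e+02]
hold [ -95.6 -409.2  295.5]
```

move_arm(steps=[[[10, 25, 0, 0.3, 0, 0, 0], [10, 35, 0, 0.5, 0, 0, 0], [10, 25, 0, 0.4, 0, 0, 0], [10, 10, 0, 0.1, 0, 0, 0], [10, 0, 0, 0, 0, 0, 0], [10, 0, 0, 0, 0, 0, 0]]])

```text
clock: 7.75
tool_pos: [0.5083, -0.037, 0.2943]
tool_rot: [0.0, 0.69, 0.723, 0.001]
wrist_force: [-0.6, 2.6, 6.5]
finger_gap: 0.0222
```

```bash
python3 -c "
from h import *
show()"
```

```text
t 7.75 p [508.3 -37.  294.3] F [-0.63  2.59  6.46] M [ 0.94  0.08 -0.  ] gap 22.2 yaw [-4.680e-02  9.989e-01  6.000e-04] [ 8.e-04  6.e-04 -1.e+00]
tray [  0.6   0.7 294.3]
hold [ -79.8 -314.9  294.3]
```

move_arm(steps=[[[10, 0, 0, -20, 0, 0, 0], [10, 0, 0, -46, 0, 0, 0], [10, 20, -0.5, 0, 0, 0, 0], [10, 40, 0, 0, 0, 0, 0], [10, 21, 0, 0, 0, 0, 0], [10, 0, 0, 0, 0, 0, 0], [10, 0, 0, 17, 0, 0, 0], [10, 0, 0, 17, 0, 0, 0], [10, 0, 0, 0, 0, 0, 0]]])

```text
clock: 8.88
tool_pos: [0.5034, 0.0424, 0.3251]
tool_rot: [-0.0, 0.691, 0.723, -0.001]
wrist_force: [0.4, 1.0, -1.5]
finger_gap: 0.0218
```

Run:
```python
from h import *
import cv2
show()
s=env.grab_frame("side")[:,:,::-1]
cv2.imwrite("pics/g3.png",cv2.resize(s[205:315,300:400],None,fx=5,fy=5,interpolation=3))
```

```text
t 8.88 p [503.4  42.4 325.1] F [ 0.38  0.95 -1.52] M [ 0.   -0.    0.02] gap 21.8 yaw [-4.51e-02  9.99e-01 -9.00e-04] [-0.0021 -0.001  -1.    ]
tray [ -0.6  80.2 325.1]
hold [ -68.2 -236.2  325.1]
```

View pics/g3.png

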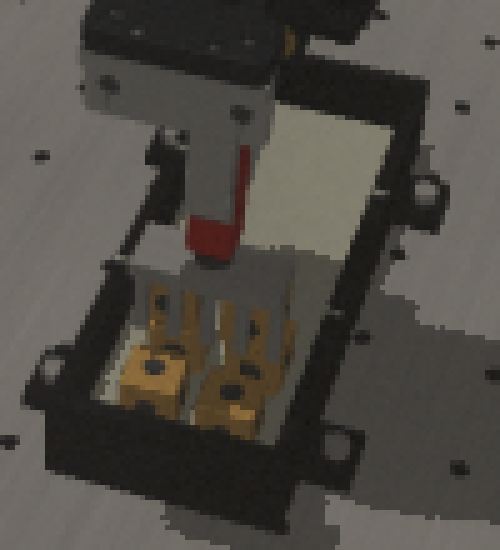

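move_arm(steps=[[[10, -5, 0, 0, 0, 0, 0], [10, -14, 0.6, 0, 0, 0, 0], [10, -26, 0, 0, 0, 0, 0], [10, 0, 0, 0, 0, 0, 0], [10, 0, 0, 0, 0, 0, 0], [10, 0, 0, 0, 0, 0, 0]]])

```text
clock: 9.68
tool_pos: [0.5065, -0.0013, 0.3261]
tool_rot: [-0.0, 0.69, 0.723, 0.0]
wrist_force: [0.4, 0.0, -1.9]
finger_gap: 0.0215
```

Run:
```python
from h import *
import cv2
show()
s=env.grab_frame("side")[:,:,::-1];t=env.grab_frame("top")[:,:,::-1]
cv2.imwrite("pics/g4.png",cv2.resize(s[205:315,300:400],None,fx=5,fy=5,interpolation=3))
cv2.imwrite("pics/g4t.png",cv2.resize(t[235:325,270:435],None,fx=4.8,fy=4.8,interpolation=3))
```

```text
t 9.68 p [506.5  -1.3 326.1] F [ 0.36  0.02 -1.89] M [-0.01 -0.04  0.04] gap 21.5 yaw [-4.680e-02  9.989e-01  1.000e-04] [ 1.e-04  2.e-04 -1.e+00]
tray [  0.4  36.5 326.1]
hold [ -74.2 -279.6  326.1]
```

View pics/g4.png

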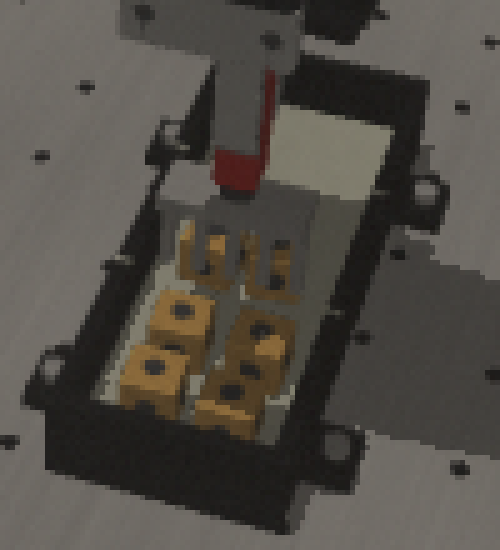

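View pics/g4t.png

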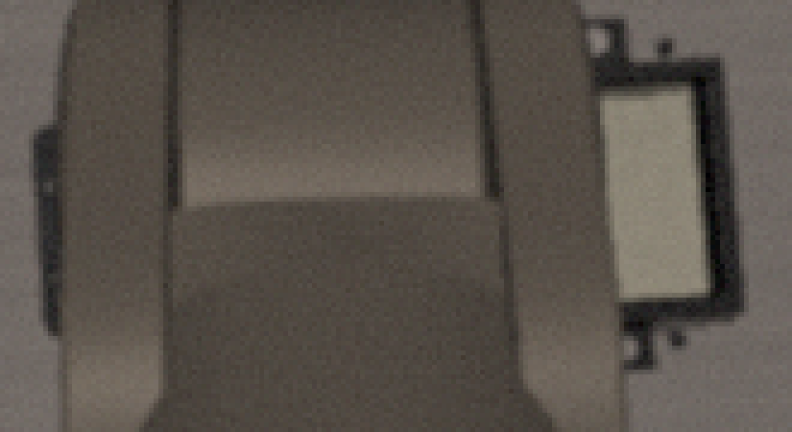

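Both upper blocks are now on the bed ahead of the front row, with backs at about crop (182,277) and (298,300). Positions next.

Run:
```python
from h import *
cs=lambda u,v:crop(u,v,5,5,300,205)
L=lambda u,v,z:(local((TR,TY),ray('side',cs(u,v),z))*1e3).round(1)
for n,u,v,z in[('fallen bottom back',182,277,.0145),('',232,290,.0145),('',247,288,.0145),('',298,300,.0145),('front top ctr',182,311,.04),('',262,332,.04),('wall',155,367,.04),('',232,392,.04),('fallen back face hole',206,268,.0275),('',277,283,.0275)]: print(n,L(u,v,z))
```

```text
fallen bottom back [28.6 12.5 14.5]
 [ 4.1 12.8 14.5]
 [-2.   9.  14.5]
 [-26.5   8.6  14.5]
front top ctr [15.3 60.6 40. ]
 [-21.6  61.   40. ]
wall [16.  98.2 40. ]
 [-19.4 100.9  40. ]
fallen back face hole [16.5 16.4 27.5]
 [-16.9  14.7  27.5]
```

The gap of roughly 30 mm is clear, so I lower straight to the bed.

move_arm(steps=[[[10, -2, 0, 14, 0, 0, 0], [10, -2, 0, 12, 0, 0, 0], [10, 0, 0, 4, 0, 0, 0], [10, 0, 0, 1.3, 0, 0, 0], [10, 0, 0, 0, 0, 0, 0]]])

```text
clock: 10.4
tool_pos: [0.5067, -0.0056, 0.2948]
tool_rot: [0.0, 0.691, 0.723, 0.0]
wrist_force: [-1.2, 0.1, 1.0]
finger_gap: 0.0217
```

```bash
python3 -c "
from h import *
show()"
```

```text
t 10.4 p [506.7  -5.6 294.8] F [-1.16  0.14  0.97] M [-0.04  0.4   0.02] gap 21.7 yaw [-0.0461  0.9989  0.    ] [ 1.e-04  0.e+00 -1.e+00]
tray [  0.4  32.1 294.8]
hold [ -74.9 -283.9  294.8]
```

move_arm(steps=[[[10, -8, 0, 0, 0, 0, 0], [10, -11, 0, -0.1, 0, 0, 0], [10, -11, 0, -0.1, 0, 0, 0], [10, -11, 0, -0.1, 0, 0, 0], [10, -11, 0, -0.1, 0, 0, 0]]])

```text
clock: 11.02
tool_pos: [0.5091, -0.0584, 0.2952]
tool_rot: [0.0, 0.691, 0.723, 0.0]
wrist_force: [0.5, 3.2, 2.7]
finger_gap: 0.022
```

```bash
python3 -c "
from h import *
show()"
```

```text
t 11.03 p [509.1 -58.4 295.2] F [0.48 3.25 2.71] M [0.94 0.03 0.02] gap 22.0 yaw [-0.046   0.9989  0.    ] [ 1.e-04  0.e+00 -1.e+00]
tray [  0.3 -20.7 295.2]
hold [ -83.5 -336.   295.2]
```

move_arm(steps=[[[10, -11, 0, -0.1, 0, 0, 0], [10, -11, 0, -0.1, 0, 0, 0], [10, -11, 0, -0.1, 0, 0, 0], [10, -11, 0, -0.1, 0, 0, 0], [10, -6, 0, 0, 0, 0, 0], [10, 0, 0, 0, 0, 0, 0]]])

```text
clock: 11.78
tool_pos: [0.5113, -0.1083, 0.2955]
tool_rot: [0.0, 0.691, 0.723, -0.0]
wrist_force: [0.7, -2.4, 3.4]
finger_gap: 0.0219
```

Run:
```python
from h import *
import cv2
show()
s=env.grab_frame("side")[:,:,::-1]
cv2.imwrite("pics/g5.png",cv2.resize(s[205:315,300:400],None,fx=5,fy=5,interpolation=3))
```

```text
t 11.78 p [ 511.3 -108.3  295.5] F [ 0.66 -2.36  3.37] M [-0.68  0.01 -0.05] gap 21.9 yaw [-4.54e-02  9.99e-01 -8.00e-04] [ 1.e-04 -8.e-04 -1.e+00]
tray [ 2.000e-01 -7.070e+01  2.955e+02]
hold [ -91.7 -385.3  295.5]
```

View pics/g5.png

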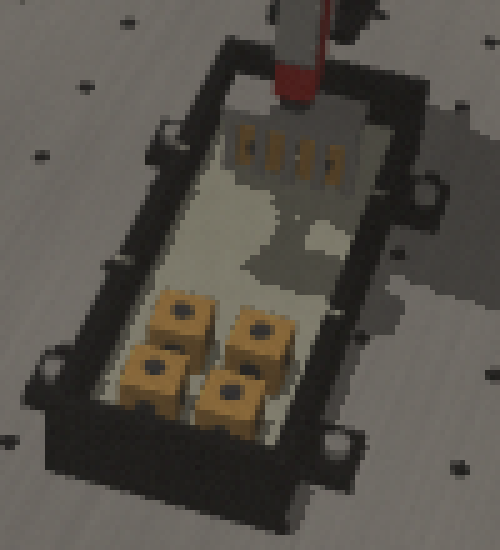

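Blocks 4 and 5 are ahead of the tines in the end third. Now lifting and returning to the gap between the rows.

move_arm(steps=[[[10, 1, 0, -20, 0, 0, 0], [10, 0, 0, -35, 0, 0, 0], [10, 30, 0, 0, 0, 0, 0], [10, 50, 0, 0, 0, 0, 0], [10, 50, 0, 0, 0, 0, 0], [10, 20, 0, 0, 0, 0, 0], [10, 0, 0, 8, 0, 0, 0], [10, 0, 0, 8, 0, 0, 0], [10, 0, 0, 0, 0, 0, 0]]])

```text
clock: 12.95
tool_pos: [0.5041, 0.0423, 0.3336]
tool_rot: [-0.0, 0.691, 0.723, -0.001]
wrist_force: [-0.3, 0.0, -1.9]
finger_gap: 0.0218
```

Run:
```python
from h import *
import cv2
show()
s=env.grab_frame("side")[:,:,::-1]
cv2.imwrite("pics/g6.png",cv2.resize(s[225:305,305:385],None,fx=7,fy=7,interpolation=3))
```

```text
t 12.95 p [504.1  42.3 333.6] F [-0.26  0.04 -1.95] M [ 0.04 -0.03  0.02] gap 21.8 yaw [-4.47e-02  9.99e-01 -8.00e-04] [-1.6e-03 -9.0e-04 -1.0e+00]
tray [1.000e-01 8.010e+01 3.336e+02]
hold [ -67.5 -236.4  333.6]
```

View pics/g6.png

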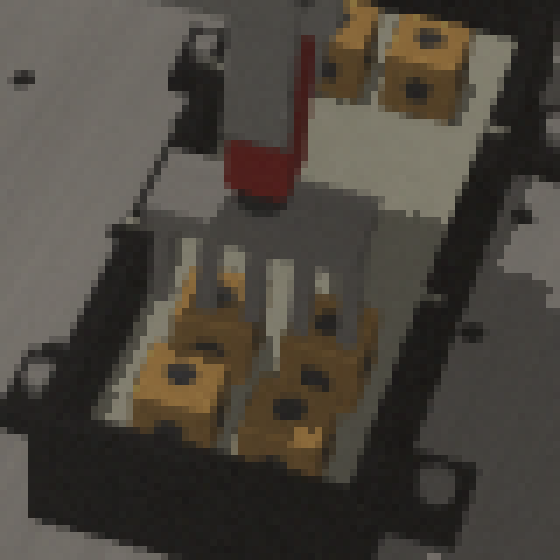

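Run:
```python
from h import *
cs=lambda u,v:crop(u,v,7,7,305,225)
inv=lambda p:((p[0]-305+.5)*7-.5,(p[1]-225+.5)*7-.5)
L=lambda u,v,z:(local((TR,TY),ray('side',cs(u,v),z))*1e3).round(1)
for n,u,v,z in[('wall top ctr',182,373,.0405),('',289,407,.0405),('front top ctr',224,296,.0405),('',326,321,.0405),('front back-top edge',180,318,.0405),('',253,335,.0405),('',285,343,.0405),('',358,362,.0405),('back hole front',210,348,.0275),('',315,378,.0275),('far',430,37,.041)]: print(n,L(u,v,z))
for x in(-30.5,-15.25,0,15.25,30.5):print(inv(proj('side',world((TR,TY),[x/1e3,.0801+.0025,.0524]))))
```

```text
wall top ctr [16.  98.2 40.5]
 [-19.  100.7  40.5]
front top ctr [13.9 60.8 40.5]
 [-19.5  60.4  40.5]
front back-top edge [24.  75.3 40.5]
 [ 0.3 74.5 40.5]
 [-10.1  74.4  40.5]
 [-33.7  74.6  40.5]
back hole front [14.4 71.9 27.5]
 [-20.5  73.1  27.5]
far [-15.4 -89.3  41. ]
(np.float64(344.39928413204717), np.float64(349.25536712026167))
(np.float64(296.38414909166465), np.float64(336.9723144398459))
(np.float64(248.74082689031462), np.float64(324.78437753251404))
(np.float64(201.46501539728405), np.float64(312.69045584324004))
(np.float64(154.55247859834282), np.float64(300.68946573067))
```

Gap runs from y ≈ 74 to 86, and the tines are centred at 80. Lowering.

move_arm(steps=[[[10, 0, 0, 5, 0, 0, 0], [10, 0, 0, 9, 0, 0, 0], [10, 0, 0, 10, 0, 0, 0], [10, 0, 0, 8, 0, 0, 0], [10, 0, 0, 0, 0, 0, 0]]])

```text
clock: 13.62
tool_pos: [0.5042, 0.0433, 0.3017]
tool_rot: [-0.0, 0.691, 0.723, -0.001]
wrist_force: [-0.8, 0.2, -1.5]
finger_gap: 0.0217
```

move_arm(steps=[[[10, 0, 0, 4, 0, 0, 0], [10, 0, 0, 2, 0, 0, 0], [10, 0, 0, 0, 0, 0, 0]]])

```text
clock: 14.0
tool_pos: [0.5044, 0.0433, 0.2965]
tool_rot: [-0.0, 0.691, 0.723, -0.0]
wrist_force: [-0.5, 0.4, -1.5]
finger_gap: 0.0218
```

```bash
python3 -c "
from h import *
show()"
```

```text
t 14.0 p [504.4  43.3 296.5] F [-0.47  0.43 -1.48] M [0.05 0.09 0.02] gap 21.8 yaw [-0.0462  0.9989 -0.    ] [-1.e-04 -0.e+00 -1.e+00]
tray [  0.4  81.1 296.5]
hold [ -67.  -235.5  296.5]
```

move_arm(steps=[[[10, 0, 0, 1.8, 0, 0, 0], [10, 0, 0, 0, 0, 0, 0]]])

```text
clock: 14.25
tool_pos: [0.5045, 0.0434, 0.2947]
tool_rot: [0.0, 0.691, 0.723, 0.0]
wrist_force: [0.3, -0.9, -0.6]
finger_gap: 0.022
```

```bash
python3 -c "
from h import *
show()"
```

```text
t 14.25 p [504.5  43.4 294.7] F [ 0.35 -0.92 -0.64] M [ 0.07 -0.11 -0.  ] gap 22.0 yaw [-0.0462  0.9989  0.    ] [ 2.e-04  0.e+00 -1.e+00]
tray [  0.5  81.1 294.7]
hold [ -67.  -235.5  294.7]
```

move_arm(steps=[[[10, 0, 0, 0.7, 0, 0, 0], [10, -6, 0, 0, 0, 0, 0], [10, -10, 0, -0.1, 0, 0, 0], [10, -11, 0, -0.1, 0, 0, 0], [10, -11, 0, -0.1, 0, 0, 0], [10, -11, 0, -0.1, 0, 0, 0], [10, -9, 0, -0.1, 0, 0, 0], [10, -6, 0, 0, 0, 0, 0], [10, 0, 0, 0, 0, 0, 0]]])

```text
clock: 15.38
tool_pos: [0.5074, -0.0213, 0.2945]
tool_rot: [0.0, 0.691, 0.723, -0.0]
wrist_force: [-0.5, -1.6, 4.6]
finger_gap: 0.022
```

Run:
```python
from h import *
import cv2
show()
s=env.grab_frame("side")[:,:,::-1]
cv2.imwrite("pics/g7.png",cv2.resize(s[205:315,300:400],None,fx=5,fy=5,interpolation=3))
```

```text
t 15.38 p [507.4 -21.3 294.5] F [-0.45 -1.56  4.58] M [-0.71 -0.04 -0.02] gap 22.0 yaw [-4.55e-02  9.99e-01 -7.00e-04] [ 1.e-04 -7.e-04 -1.e+00]
tray [  0.3  16.4 294.5]
hold [ -77.5 -299.4  294.5]
```

View pics/g7.png

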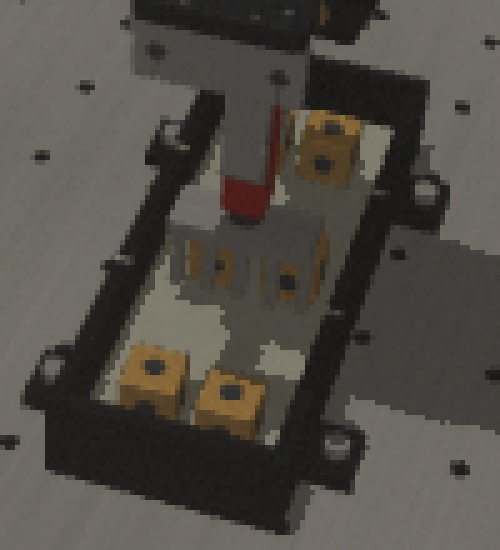

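The front row now sits in the middle third. Lifting out.

move_arm(steps=[[[10, 0.5, 0, -10, 0, 0, 0], [10, 1, 0, -35, 0, 0, 0], [10, 0, 0, -45, 0, 0, 0], [10, 0, 0, 0, 0, 0, 0]]])

```text
clock: 15.92
tool_pos: [0.5078, -0.019, 0.3876]
tool_rot: [0.001, 0.69, 0.723, 0.002]
wrist_force: [0.3, 0.7, -2.4]
finger_gap: 0.0219
```

```bash
python3 -c "
from h import *
show();plan([.5212,.2873,.3845],HY,7)"
```

```text
t 15.93 p [507.8 -19.  387.6] F [ 0.35  0.7  -2.39] M [ 0.04 -0.01  0.01] gap 21.9 yaw [-4.650e-02  9.989e-01  9.000e-04] [ 0.0048  0.0011 -1.    ]
tray [  0.9  18.7 387.6]
hold [ -76.6 -297.1  387.6]
total shift in tool [305.3161769   27.57423704   3.53348855] turn deg [ 0.27874655 -0.02688183 -9.31004348]
[43.6  3.9  0.5] [ 0.04 -0.   -1.33]
[43.5  5.   0.5] [ 0.04 -0.   -1.33]
[43.4  6.   0.5] [ 0.04 -0.   -1.33]
[43.2  7.   0.5] [ 0.04 -0.   -1.33]
[43.1  8.   0.5] [ 0.04 -0.   -1.33]
[42.9  9.   0.5] [ 0.04 -0.   -1.33]
[42.6 10.   0.5] [ 0.04 -0.   -1.33]
```

move_arm(steps=[[[10, 43.6, 3.9, 0, 0, 0, -1.33], [10, 43.5, 5, 0, 0, 0, -1.33], [10, 43.4, 6, 0, 0, 0, -1.33], [10, 43.2, 7, 0, 0, 0, -1.33], [10, 43.1, 8, 0, 0, 0, -1.33], [10, 42.9, 9, 0, 0, 0, -1.33], [10, 42.6, 10, 0, 0, 0, -1.33], [10, 0, 0, 0, 0, 0, 0], [10, 0, 0, 0, 0, 0, 0]]])

```text
clock: 17.05
tool_pos: [0.5207, 0.2867, 0.3837]
tool_rot: [-0.0, 0.63, 0.777, -0.001]
wrist_force: [0.8, -1.0, -1.8]
finger_gap: 0.0219
```

Run:
```python
from h import *
import cv2
show();plan([.5214,.2873,.33],HY,1)
s=env.grab_frame("side")[:,:,::-1];t=env.grab_frame("top")[:,:,::-1]
cv2.imwrite("pics/g8.png",cv2.resize(s[205:315,300:400],None,fx=5,fy=5,interpolation=3))
cv2.imwrite("pics/g8t.png",cv2.resize(t[235:325,270:435],None,fx=4.8,fy=4.8,interpolation=3))
```

```text
t 17.05 p [520.7 286.7 383.7] F [ 0.79 -1.   -1.75] M [-0.   -0.03 -0.03] gap 21.9 yaw [-0.2071  0.9783 -0.0011] [-0.0011 -0.0013 -1.    ]
tray [ 28.  323.4 383.7]
hold [ -0.6  -0.8 383.7]
total shift in tool [ 0.51067024  0.91168859 53.66345918] turn deg [-0.07898042  0.06131768 -0.01977925]
[ 0.5  0.9 53.7] [-0.08  0.06 -0.02]
```

View pics/g8.png

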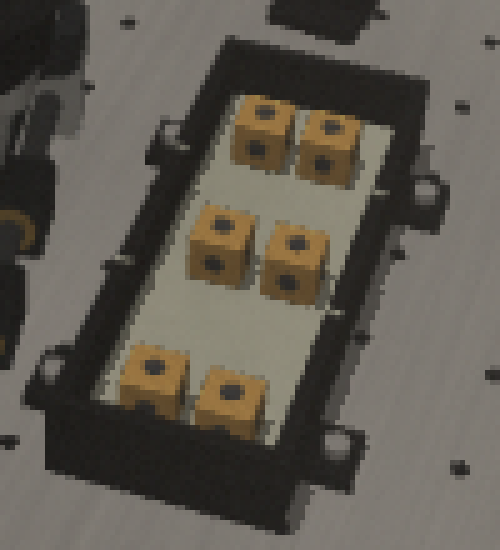

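View pics/g8t.png

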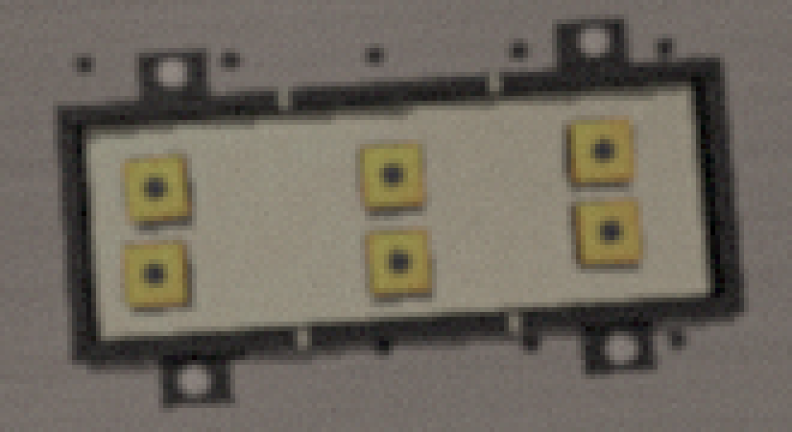

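Two blocks lie flat in each third. The middle pair is at top crop (392,175) and (399,261), the end pair at (603,150) and (610,231). Now returning the rake.

move_arm(steps=[[[10, 0.5, 0.8, 20, 0, 0, 0], [10, 0, 0, 25, 0, 0, 0], [10, 0, 0, 10, 0, 0, 0], [10, 0, 0, 0, 0, 0, 0]]])

```text
clock: 17.65
tool_pos: [0.5217, 0.2873, 0.3293]
tool_rot: [-0.0, 0.63, 0.777, -0.0]
wrist_force: [0.0, -0.5, -1.0]
finger_gap: 0.0214
```

Run:
```python
from h import *
import cv2
show();plan([.5216,.2873,.287],HY,1)
s=env.grab_frame("side")[:,:,::-1]
cv2.imwrite("pics/g9.png",cv2.resize(s[250:400,220:350],(520,600),interpolation=3))
```

```text
t 17.65 p [521.7 287.3 329.3] F [ 0.02 -0.53 -0.99] M [ 0.08 -0.01 -0.04] gap 21.4 yaw [-2.064e-01  9.785e-01 -5.000e-04] [-7.e-04 -7.e-04 -1.e+00]
tray [ 29.1 324.  329.3]
hold [  0.5  -0.5 329.3]
total shift in tool [ 7.82948720e-02 -2.58334617e-02  4.22943389e+01] turn deg [-0.04672709  0.02976961 -0.06490795]
[ 0.1 -0.  42.3] [-0.05  0.03 -0.06]
```

View pics/g9.png

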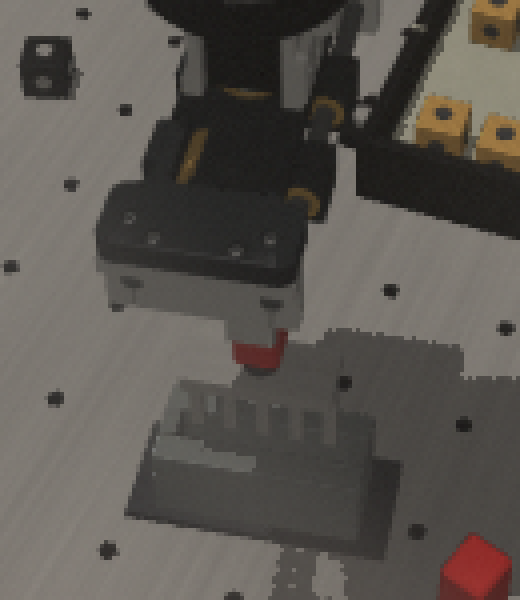

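Tines are over the slot. Inserting.

move_arm(steps=[[[10, 0, 0, 8, 0, 0, 0], [10, 0, 0, 12, 0, 0, 0], [10, 0, 0, 13, 0, 0, 0], [10, 0, 0, 7, 0, 0, 0], [10, 0, 0, 0, 0, 0, 0]]])

```text
clock: 18.32
tool_pos: [0.5215, 0.2877, 0.2887]
tool_rot: [-0.0, 0.63, 0.777, -0.001]
wrist_force: [0.1, -0.2, -1.8]
finger_gap: 0.0221
```

move_arm(steps=[[[10, 0, 0, 2, 0, 0, 0], [10, 0, 0, 1.5, 0, 0, 0], [10, 0, 0, 0, 0, 0, 0]]])

```text
clock: 18.7
tool_pos: [0.5216, 0.2878, 0.2861]
tool_rot: [0.0, 0.63, 0.777, 0.0]
wrist_force: [0.1, 0.1, -1.1]
finger_gap: 0.0218
```

```bash
python3 -c "
from h import *
show()"
```

```text
t 18.7 p [521.6 287.8 286.1] F [ 0.05  0.1  -1.11] M [ 0.04  0.01 -0.05] gap 21.8 yaw [-2.072e-01  9.783e-01  1.000e-04] [ 1.e-04  1.e-04 -1.e+00]
tray [ 29.  324.5 286.1]
hold [6.000e-01 1.000e-01 2.861e+02]
```

move_arm(steps=[[[10, 0, 0, 1, 0, 0, 0], [10, 0, 0, 0, 0, 0, 0]]])

```text
clock: 18.95
tool_pos: [0.5216, 0.2878, 0.285]
tool_rot: [-0.0, 0.63, 0.777, -0.0]
wrist_force: [-0.0, 0.4, -1.1]
finger_gap: 0.0216
```

move_arm(steps=[[[10, 0, 0, 0.7, 0, 0, 0], [10, 0, 0, 0, 0, 0, 0]]])

```text
clock: 19.2
tool_pos: [0.5216, 0.2879, 0.2844]
tool_rot: [-0.0, 0.63, 0.777, 0.0]
wrist_force: [-0.2, -0.5, 1.3]
finger_gap: 0.0217
```

Seated with light contact. Releasing and retracting.

move_arm(steps=[[[30, 0, 0, 0, 0, 0, 0], [50, 0, 0, 0, 0, 0, 0], [50, 0, 0, 0, 0, 0, 0], [50, 0, 0, 0, 0, 0, 0], [50, 0, 0, 0, 0, 0, 0]]])

```text
clock: 19.82
tool_pos: [0.5216, 0.2878, 0.2843]
tool_rot: [-0.0, 0.63, 0.777, -0.0]
wrist_force: [0.0, 0.1, -0.6]
finger_gap: 0.0496
```

move_arm(steps=[[[50, 0, 0, -20, 0, 0, 0], [50, 0, 0, -50, 0, 0, 0], [50, 0, 0, -50, 0, 0, 0], [50, 50, 0, 0, 0, 0, 0], [50, 50, 0, 0, 0, 0, 0], [50, 50, 0, 0, 0, 0, 0], [50, 0, 0, 0, 0, 0, 0]]])

```text
clock: 20.7
tool_pos: [0.4884, 0.4386, 0.4036]
tool_rot: [-0.001, 0.627, 0.779, -0.0]
wrist_force: [0.7, -0.7, -0.6]
finger_gap: 0.05
```

Run:
```python
from h import *
import cv2
show()
for n in("side","top"): cv2.imwrite(f"pics/f_{n}.png",env.grab_frame(n)[:,:,::-1])
```

```text
t 20.7 p [488.4 438.6 403.6] F [ 0.71 -0.74 -0.56] M [ 0.05  0.   -0.  ] gap 50.0 yaw [-0.2126  0.9771  0.001 ] [-1.2e-03  8.0e-04 -1.0e+00]
tray [  2.9 476.6 403.6]
hold [ -0.7 154.5 403.6]
```

View pics/f_side.png

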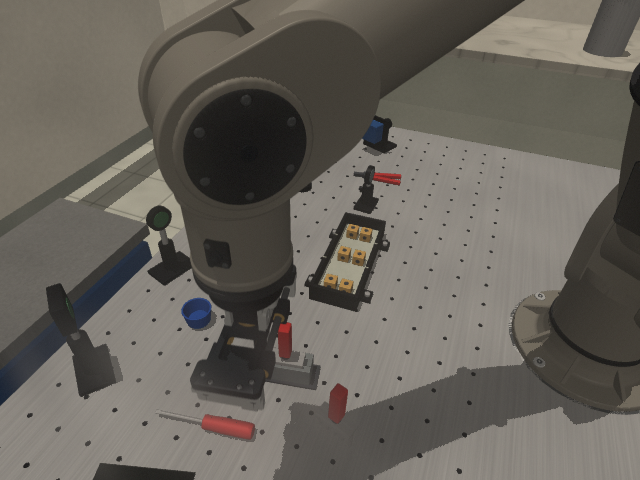

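View pics/f_top.png

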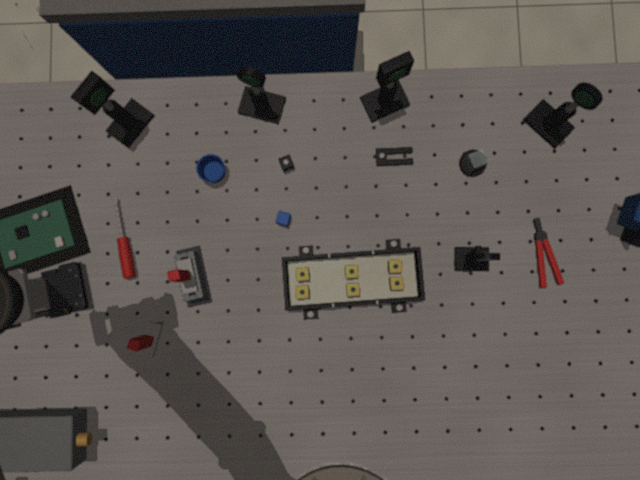

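```bash
python3 -c "
from h import *
print(env.close_job())"
```

```text
the job is handed in; nothing more can be done
None
```

I took the right-hand rake from its holder, felt the bed slope and raked the heap into an even single layer. Then I put the rake back in its holder, let go, and handed the job in at about 21 s.

- **Slope:** the bed rises about 0.01 rad towards -y. The touches gave slightly different values between points, which is within about half a millimetre of height.
- **Raking:** I drew the top pair off the front row first, then into the end third with the tines on the bed. The front row went into the middle third the same way.
- **Forces:** my readings showed at most about 8.5 N down, reached while feeling the slope, and about 3 to 7 N while raking. I only read the force between moves, so brief peaks inside a move were not seen.
- **Last checks:** the final pictures show two flat blocks in each third, none on another. The rake stands at its starting place, and the loose things I could see had not moved. The wrist force was about zero after release, and no check failed.

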